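Lay a test block on the pulse bench

TASK

Tip the standing concrete block over the low front edge of the metal test bench so that it lies on the bench between the two rails with its red-striped side up. Then push it along the bench until its end sits flat against the upright end stop, and leave everything else where it is.

Things in the scene. Friction and masses are not known exactly. Their poses are not given: they have to be found in the camera images.
- bench: Fixed aluminium test bench, 245 mm long (x), 170 mm wide (y). Origin: middle of its front lower edge, on the worktop; x runs along the bench to the end stop, y left, z up. Base plate 12 mm thick. Two dark guide rails from x = 40 to 205 mm, inner sides at y = -60 and +60 mm, 12 mm wide, tops at z = 20 mm. Upright end stop 120 mm wide, top at z = 92 mm, with a round black sensor face.
- bench_edge (a point): Middle of the bench's upper front edge, 12 mm above the worktop; axes as the bench's. This edge is the low stop that the block is tipped over; a block tipped there lands with its foot some 10 mm in front of the edge.
- stop_face (a point): Middle of the end stop's front face, 205 mm from the bench's front edge and 57 mm above the worktop; axes as the bench's, so the face looks to -x.
- block: Loose beige concrete block, 90 x 90 mm, 160 mm tall, too wide to grasp, 0.4 to 0.8 kg. Starts upright on the worktop, 10 to 35 mm before the bench's front edge, roughly square to it. Origin: middle of its underside; z runs up its length; the red-striped side is at its x = -45 mm and faces away from the bench. Slides easily (friction 0.2): pushed high it slides to the edge, then tips over it.
- block_top (a point): Middle of the block's top end face, 160 mm along its z axis from its origin; this is the end that finally meets the end stop. Once the block lies right, its own x axis points straight down.
- sample_pot: Bystander: pot with a red lid, 66 mm wide, 116 mm tall; origin in the middle of its underside.
- calibration_rod: Bystander: white bar lying down, 48 mm thick, 100 mm long; origin under its middle.
- mortar_cube_a: Bystander: mortar cube, 51 mm; origin in the middle of its underside.
- mortar_cube_b: Bystander: mortar cube, 51 mm; origin in the middle of its underside.

How it is judged:
On the way:
1. the block has been tipped onto the bench and lies on it, striped side up (angle between block's own x axis and vertical above 3.04 rad and z of block_top in the frame of stop_face between -0.006 and 0.006 m and angular speed of block below 0.2 rad/s), for 0.2 s.
At the end, for the whole second after the job is handed in: The block lies flat on the bench plate (within 3.5 degrees), red stripe up, its top end centre within 5 mm of the end stop's face, within 20 mm sideways and 5 mm in height of the face's middle, its length within 4 degrees of the bench's; it is at rest (angle between block's own x axis and vertical above 3.08 rad and x of block_top in the frame of stop_face above -0.005 m and y of block_top in the frame of stop_face between -0.02 and 0.02 m and z of block_top in the frame of stop_face between -0.005 and 0.005 m and angle between the z axis of block and the x axis of bench, either way round below 0.07 rad and linear speed of block below 0.02 m/s); the robot touches nothing.
It fails at once if a bystander is moved by more than 30 mm (distance of any of sample_pot, calibration_rod, mortar_cube_a, mortar_cube_b from where it was at the start of the episode above 0.03 m).
It also fails if it takes over 45 s, if anything falls off the work surface, if the arm or the gripper's body presses on something with over 40 N, if the wrist force passes 120 N, or if a joint passes its speed limit or range.

ROBOT

A 6-joint arm with a two-finger parallel gripper is mounted at the origin on a cart in front of the work surface, level with it; the furniture and walls round the work are solid. World frame = base frame: x ahead of the robot, y to its left, z up, the work surface at z = 0. Lengths are in m, angles in rad, forces in N, time in s.
With the tool pointing down it reaches from about 0.375 to 0.9 m from the base axis. Payload 3.1 kg.
Tool frame: the origin (TCP) lies midway between the tips of the shut fingers; the grasp point (between the pads) lies robot.grip_depth behind it (robot.grip_depth is the distance from the TCP to the grasp point, in m); z points along the fingers, y is the line along which they close (so a half turn about z gives the same grasp; the last joint's range is limited). The gripper opens to 87 mm and grips with 3 to 60 N. Pads are 19 mm wide; open, the fingers measure 117 mm over their backs; the gripper's body (75 mm by 190 mm) begins 51 mm behind the grasp point.
Start: joints at [1.153, 0.527, 1.433, -0, 1.181, -0.178], TCP at [0.148, 0.607, 0.223] pointing down, gripper open.
Joint ranges: [-3.08, 3.08], [-0.75, 2.2], [0.22, 2.44], [-1.43, 4.57], [0, 2.65], [-2.85, 2.85]. Speed limits (rad/s): [2.79, 2.79, 3.14, 3.14, 3.14, 3.14].

INTERFACE

Orientations are given as a unit quaternion [x, y, z, w].
In Python, from rig import robot, optics, monitor, hand_in gives the robot as it stands (robot), with the cameras (optics), the readings (monitor) and the job as plain functions.
- The arm moves only by the tool shift_gripper, called after "Emit:" as name(argument=value, ...), one argument or row to a line, values as JSON. Schema: {"type":"object","properties":{"deltas":{"type":"array","items":{"type":"object","properties":{"trans":{"type":"array","items":{"type":"number"},"minItems":3,"maxItems":3},"rz":{"type":"number"}},"additionalProperties":false},"minItems":1,"maxItems":20},"jaw":{"type":"number"},"grip_force":{"type":"number"},"only":{"type":"string"},"quiet":{"type":"boolean"},"lines":{"type":"string"}},"required":["deltas"],"additionalProperties":false}. deltas is a list of rows, 1 to 20 of them, each an object with the fields trans (a list: dx, dy, dz in m), rz (a turn about the tool's z in rad); a field left out counts as zero; each row shifts and turns the commanded pose from where the row before left it, along the tool's axes as they then stand; what a row does not reach is not made up. A row lasts 1/12 s, in which the tool goes at most 0.0417 m and 0.125 rad, less where a joint would pass 70% of its speed; a pose out of reach is approached as far as the arm can. jaw is the finger opening in m, set as the call begins (left out keeps the last). The fingers move at their own pace and stop on an object; grip_force is the grip in N (left out, the last holds). Time passes only in rows, so rows that do not move let the fingers close. The tool returns the time, the measured TCP pose, the force, the opening and the grip force at its end. only (a regular expression) keeps the lines of the reply that match it, lines (a string "A,B") keeps lines A to B, and quiet returns only ok. Input that does not fit is refused with a message, and nothing moves.
- monitor.get_obs(): the state, without advancing time (a new reading comes with each control period).
- optics.camera(name): name is "side" or "top"; returns a dict with "img" (480x640x3 uint8, red, green, blue), "fx", "fy", "cx", "cy" (pixels), "xyz" and "attitude" of the camera in the world. Camera axes: x right, y down, z forward; pixel columns grow to the right and rows downward; lengths in m; the calibration is good to about 2 mm. A picture is of the moment at which its call begins. There is no depth.
- hand_in(): hands the job in; it is judged then, once.
The state is a dict: "time": time; "q": joint angles; "joint_velocities": joint speeds; "joint_torque": joint torques, N m; "position": TCP position; "tool_rot": TCP orientation; "ft_force": force on the tool from outside, world axes, zero at the start; "moment": the same for the moment, N m; "grip_width": finger opening in m; "grip_force": force on a finger pad.
Only numpy, scipy, OpenCV 4.12 (cv2) and the standard library are available. Lean on these libraries where they do the work, as an engineer would, in place of code of your own. Each camera call takes 0.05 s, during which the arm holds its last target. There are 200 camera calls.

## Working session

There is one attempt and no reset: what is moved stays moved. The work goes in short steps, Python scripts to look and compute and a tool call to move; the robot and the scene stay as the last step left them, time stands still between calls to the robot, and variables do not carry over. Pictures are saved under pics/ and viewed, at most 10 in all, crops included, and the job is handed in when it is done.

```bash
ls; mkdir -p pics
```

Create h.py:
```python
import numpy as np, cv2
from rig import robot, optics, monitor, hand_in
from scipy.spatial.transform import Rotation as R
def cam(n,save=None):
    c=optics.camera(n)
    if save: cv2.imwrite('pics/'+save,c['img'][:,:,::-1])
    return c
def rot(c):
    a=np.array(c['attitude'],float)
    return a if a.shape==(3,3) else R.from_quat(a).as_matrix()
def ray(c,u,v,z):
    d=rot(c)@np.array([(u-c['cx'])/c['fx'],(v-c['cy'])/c['fy'],1.]); p=np.array(c['xyz'])
    return p+d*(z-p[2])/d[2]
```

Run:
```python
from h import *
for n in('top','side'):
    c=cam(n,n+'0.png'); print(n,c['fx'],c['xyz'],c['attitude'])
print(monitor.get_obs(),robot.grip_depth)
```

```text
pics
rig.py
top 472.18008818011987 [ 5.58849886e-01 -6.19308006e-04  1.13850559e+00] [-0.70437081  0.70866305 -0.02098945  0.03489824]
side 559.5014884635862 [ 0.05987579 -0.83182406  0.78422966] [ 0.8448574  -0.25138487  0.13037483 -0.45389869]
{'time': 0.1, 'q': array([ 1.15351097e+00,  5.28353689e-01,  1.43374269e+00, -4.39193573e-06,
        1.18139794e+00, -1.78523273e-01]), 'joint_velocities': array([-0.00027257, -0.00130853, -0.00235741, -0.00079781, -0.00018885,
       -0.00117194]), 'joint_torque': array([-1.00390691e-04, -4.40984988e+01, -1.77151144e+01,  6.34862948e-02,
        5.34083485e-02, -3.67207099e-05]), 'position': array([0.14753538, 0.60667773, 0.22169149]), 'tool_rot': array([ 1.19096793e-01,  9.92882193e-01, -9.09550988e-04, -2.77145564e-04]), 'ft_force': array([ 0.18042247, -0.16019803,  0.40269767]), 'moment': array([ 0.00044666,  0.04790318, -0.02649812]), 'grip_force': 0.0, 'grip_width': 0.08698052809367565} 0.0187
```

View pics/top0.png

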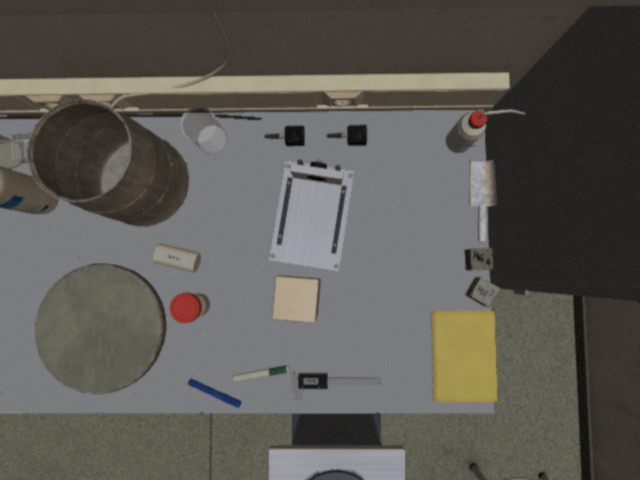

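View pics/side0.png

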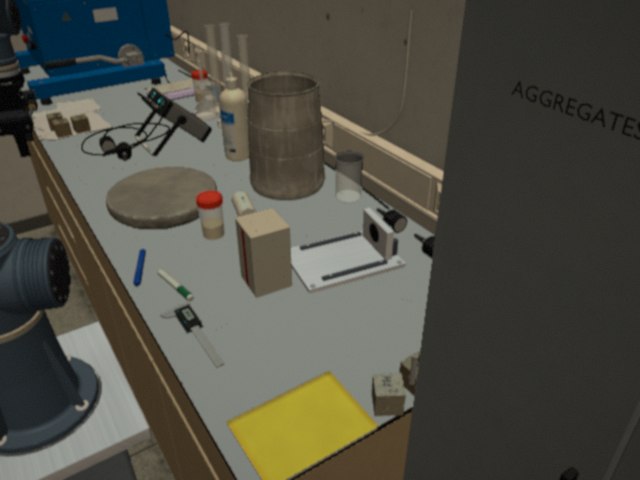

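The top view shows the bench with corners at about (285,163), (353,172), (338,270) and (270,262), and the end stop on its far side. The block's top is at about (274–319, 277–322), the pot at (186,307), the rod at (176,257) and the cubes at (480,259) and (485,291). In the side view the striped side faces the robot.

Create m.py:
```python
from h import *
def rect(mask,win):
    m=np.zeros_like(mask); x0,x1,y0,y1=win; m[y0:y1,x0:x1]=mask[y0:y1,x0:x1]
    m=cv2.morphologyEx(m,cv2.MORPH_OPEN,np.ones((3,3)))
    k=max(cv2.findContours(m,0,2)[0],key=cv2.contourArea)
    return k
```

Run:
```python
from m import *
c=cam('top'); im=c['img']; hsv=cv2.cvtColor(im,cv2.COLOR_RGB2HSV)
print(hsv[300,296],hsv[230,315],hsv[230,400])
S=(hsv[...,1]>50).astype(np.uint8)*255
k=rect(S,(260,335,270,335)); r=cv2.minAreaRect(k); b=cv2.boxPoints(r); print('block px',r,b.tolist())
P=np.array([ray(c,u,v,.16) for u,v in b]); print(P.round(4), P.mean(0))
B=((hsv[...,2]>185)&(hsv[...,1]<40)).astype(np.uint8)*255
k=rect(B,(255,370,155,280)); r=cv2.minAreaRect(k); b=cv2.boxPoints(r); print('bench px',r,b.tolist())
# front edge + side corners at z=.012
P=np.array([ray(c,u,v,.012) for u,v in b]); print(P.round(4), P.mean(0))
crop=im[150:335,250:370]; cv2.imwrite('pics/c.png',cv2.resize(crop[:,:,::-1],None,fx=3.2,fy=3.2))
```

```text
[ 18  50 177] [120  14 161] [115  12 125]
block px ((286.0, 297.5), (41.0, 26.0), 90.0) [[273.0, 277.0], [299.0, 277.0], [299.0, 318.0], [273.0, 318.0]]
[[0.5517 0.1274 0.16  ]
 [0.5514 0.0735 0.16  ]
 [0.4675 0.0736 0.16  ]
 [0.4677 0.1271 0.16  ]] [0.50959467 0.10042474 0.16      ]Traceback (most recent call last):
  File "<stdin>", line 8, in <module>
  File "m.py", line 5, in rect
    k=max(cv2.findContours(m,0,2)[0],key=cv2.contourArea)
ValueError: max() iterable argument is empty
```

Create meas.py:
```python
from m import *
c=cam('top'); im=c['img']; hsv=cv2.cvtColor(im,cv2.COLOR_RGB2HSV)
S=((hsv[...,1]>28)&(hsv[...,0]<40)).astype(np.uint8)*255
k=rect(S,(260,335,270,335)); r=cv2.minAreaRect(k); b=cv2.boxPoints(r)
P=np.array([ray(c,u,v,.16) for u,v in b]); print('block',r,P.round(4).tolist(), P.mean(0))
B=((hsv[...,2]>142)&(hsv[...,1]<28)).astype(np.uint8)*255
k=rect(B,(255,370,155,276)); h=cv2.convexHull(k); q=cv2.approxPolyDP(h,6,True)[:,0].astype(float)
P=np.array([ray(c,u,v,.012) for u,v in q]); print('bench',q.tolist(),P.round(4).tolist())
v=im.copy(); v[S>0]=v[S>0]//2+[127,0,0]; v[B>0]=v[B>0]//2+np.array([0,0,127])
a=cv2.resize(np.hstack([im[150:335,250:370],v[150:335,250:370]]).astype(np.uint8)[:,:,::-1],None,fx=3.2,fy=3.2); cv2.imwrite('pics/c.png',a)
```

```bash
python3 meas.py
```

```text
block ((295.6332092285156, 298.9681396484375), (44.83082580566406, 44.52761459350586), 4.969740867614746) [[0.4653, 0.1305, 0.16], [0.5561, 0.1228, 0.16], [0.5476, 0.0303, 0.16], [0.4571, 0.0387, 0.16]] [0.50653245 0.08056864 0.16      ]
bench [[287.0, 161.0], [348.0, 170.0], [352.0, 178.0], [333.0, 269.0], [270.0, 260.0]] [[0.831, 0.1137, 0.012], [0.8074, -0.0341, 0.012], [0.7878, -0.0436, 0.012], [0.5688, 0.0037, 0.012], [0.5911, 0.1541, 0.012]]
```

View pics/c.png

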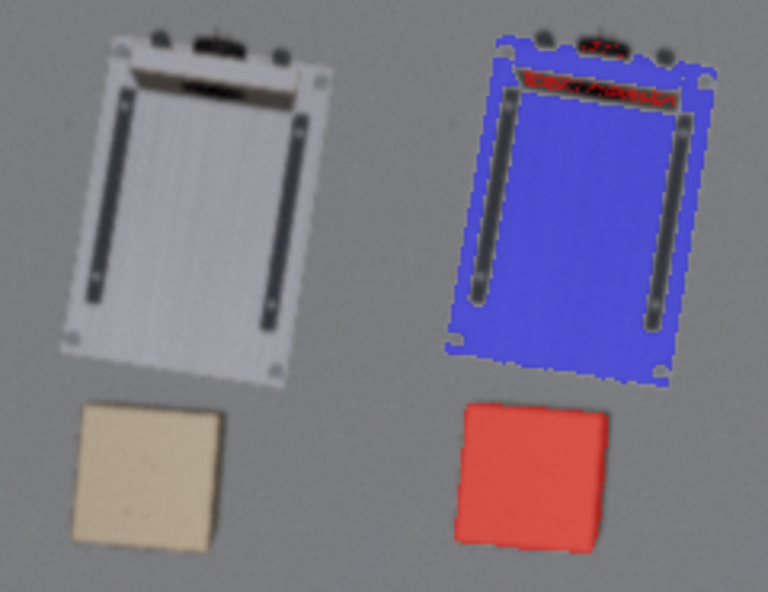

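The block's mask is clean apart from a thin strip of its right side. The bench's front corners are at about (269.4,259.4) and (338.1,270.3), and its rails run at about 10° in the image.

Create m2.py:
```python
from m import *
c=cam('top'); im=c['img']; hsv=cv2.cvtColor(im,cv2.COLOR_RGB2HSV)
def line(P): # fit line in xy
    vx,vy,x,y=cv2.fitLine(np.float32(P)*1000,cv2.DIST_HUBER,0,.01,.01).ravel(); return np.array([x,y])/1000,np.array([vx,vy])
# rails: dark pixels in the bench
D=((hsv[...,2]<95)).astype(np.uint8)*255
rc=[]
for w in ((275,296,176,248),(325,350,184,256)):
    m=np.zeros_like(D); m[w[2]:w[3],w[0]:w[1]]=D[w[2]:w[3],w[0]:w[1]]
    k=max(cv2.findContours(m,0,2)[0],key=cv2.contourArea)
    b=cv2.boxPoints(cv2.minAreaRect(k)); P=np.array([ray(c,u,v,.02)[:2] for u,v in b]); P=P[np.argsort(P[:,0])]
    a,e=P[:2].mean(0),P[2:].mean(0); print('rail',a,e,np.linalg.norm(e-a),np.degrees(np.arctan2(*(e-a)[::-1]))); rc.append((a,e))
f=(rc[0][0]+rc[1][0])/2; g=(rc[0][1]+rc[1][1])/2; d=rc[0][0]-rc[1][0]
u=(g-f)/np.linalg.norm(g-f); yaw=np.arctan2(u[1],u[0]); yd=np.arctan2(-d[0],d[1]); print('bench yaw',np.degrees([yaw,yd]),'gap',np.linalg.norm(d))
mid=(f+g)/2; o=mid-u*.1225; print('bench origin(rails)',o)
C=np.array([ray(c,*p,.012)[:2] for p in ((269.4,259.4),(338.1,270.3))]); print('front corners',C,'mid',C.mean(0),'len',np.linalg.norm(C[0]-C[1]))
S=((hsv[...,1]>28)&(hsv[...,0]<40)).astype(np.uint8)*255
k=rect(S,(260,335,270,335))[:,0]
m=np.zeros_like(S); cv2.drawContours(m,[k[:,None]],-1,255,-1)
ys,xs=np.nonzero(m); x0,x1,y0,y1=xs.min(),xs.max(),ys.min(),ys.max()
for n,pts in (('far',[(x,np.nonzero(m[:,x])[0].min()-.5) for x in range(x0+6,x1-5)]),('near',[(x,np.nonzero(m[:,x])[0].max()+.5) for x in range(x0+6,x1-5)]),
  ('left',[(np.nonzero(m[y])[0].min()-.5,y) for y in range(y0+6,y1-5)]),('right',[(np.nonzero(m[y])[0].max()+.5,y) for y in range(y0+6,y1-5)])):
    p,v=line([ray(c,*q,.16)[:2] for q in pts]); print(n,p,np.degrees(np.arctan2(v[1],v[0])))
```

```bash
python3 m2.py
```

```text
rail [0.63045476 0.13222838] [0.78805916 0.10632433] 0.1597190229650628 -9.333752519690401
rail [0.60854041 0.00327914] [ 0.75209886 -0.02095548] 0.14558963859162477 -9.58196438062393
bench yaw [-9.45211494 -9.64501335] gap 0.13079811003118919
bench origin(rails) [0.57395146 0.07533644]
front corners [[ 0.59255652  0.15555498]
 [ 0.56568793 -0.00838169]] mid [0.57912222 0.07358665] len 0.1661239108087712
far [0.5525059  0.08556384] 85.26135
near [0.46169683 0.08514294] 84.58484
left [0.49404183 0.12804134] -5.1159286
right [0.50618064 0.03397728] -5.170441
```

Emit:
shift_gripper(
  deltas=[
    {"rz":-0.073},
    {"trans":[-0.022,-0.0286,0]},
    {"trans":[-0.022,-0.0286,0]},
    {"trans":[-0.022,-0.0286,0]},
    {"trans":[-0.022,-0.0286,0]},
    {"trans":[-0.022,-0.0286,0]},
    {"trans":[-0.022,-0.0286,0]},
    {"trans":[-0.022,-0.0286,0]},
    {"trans":[-0.022,-0.0286,0]},
    {"trans":[-0.022,-0.0286,0]},
    {"trans":[-0.022,-0.0286,0]},
    {"trans":[-0.022,-0.0286,0]},
    {"trans":[-0.022,-0.0286,0]},
    {"trans":[-0.022,-0.0286,0]},
    {"trans":[-0.022,-0.0286,0]},
    {"trans":[-0.022,-0.0286,0]},
    {"trans":[-0.022,-0.0286,0]},
    {},
    {},
  ],
  jaw=0.05,
)

```text
time: 1.83
position: [0.4206, 0.0962, 0.2226]
tool_rot: [0.085, 0.996, 0.0, 0.0]
ft_force: [-0.7, 0.2, -0.2]
grip_width: 0.0501
grip_force: 0.0
```

Create s.py:
```python
from h import *
# state in bench axes
o=monitor.get_obs(); r=R.from_quat(o['tool_rot']).as_matrix(); yaw=np.radians(-9.5)
u=np.array([np.cos(yaw),np.sin(yaw)]); v=np.array([-u[1],u[0]])
p=np.array(o['position']); d=p[:2]-[.579,.074]
print('t',o['time'],'pos',p.round(4),'bench',(d@u).round(4),(d@v).round(4),'tool y deg',np.degrees(np.arctan2(r[1,1],r[0,1])).round(2),'tilt',np.degrees(np.arccos(-r[2,2])).round(2),'F',np.round(o['ft_force'],1))
```

```bash
python3 s.py
```

```text
t 1.8333 pos [0.4206 0.0962 0.2226] bench -0.1599 -0.0042 tool y deg 80.24 tilt 0.03 F [-0.7  0.2 -0.2]
```

Emit:
shift_gripper(
  deltas=[
    {"trans":[0,0,0.029]},
    {"trans":[0,0,0.029]},
    {"trans":[0,0,0.029]},
    {"trans":[-0.01,0,0]},
    {"trans":[-0.01,0,0]},
    {"trans":[-0.005,0,0]},
    {"trans":[-0.005,0,0]},
    {"trans":[-0.005,0,0]},
    {"trans":[-0.005,0,0]},
    {"trans":[-0.005,0,0]},
    {"trans":[-0.005,0,0]},
    {"trans":[-0.005,0,0]},
    {},
  ],
)

```text
time: 2.92
position: [0.4755, 0.0884, 0.1358]
tool_rot: [0.083, 0.997, -0.0, 0.001]
ft_force: [-0.4, 0.5, -0.2]
grip_width: 0.0498
grip_force: 0.0
```

```bash
python3 s.py; sed -i 's/^c=cam(.top.);/c=cam("top",__import__("sys").argv[1]);/' m2.py; python3 m2.py top1.png | tail -4
python3 -c "
from h import *
c=cam('side'); cv2.imwrite('pics/side1.png',cv2.resize(c['img'][150:330,150:420,::-1],None,fx=2.5,fy=2.5))"
```

```text
t 2.9167 pos [0.4755 0.0884 0.1358] bench -0.1045 -0.0029 tool y deg 80.48 tilt 0.15 F [-0.4  0.5 -0.2]
far [0.5668979  0.07706217] 89.6881
near [0.5007809  0.08060838] 89.69432
left [0.53338546 0.12237498] -6.6965847
right [0.53209263 0.02998722] -9.204535
```

View pics/side1.png

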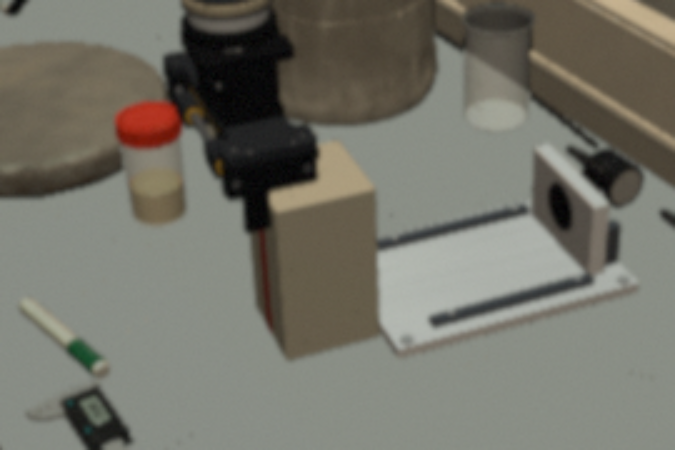

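The block is upright and square, just short of the bench's front edge, with both fingers on its striped side (crop about (260,230)). Now I'll tip it slowly.

Emit:
shift_gripper(
  deltas=[
    {"trans":[-0.005,0,0]},
    {"trans":[-0.005,0,0]},
    {"trans":[-0.005,0,0]},
    {"trans":[-0.005,0,0]},
    {"trans":[-0.005,0,0]},
    {"trans":[-0.005,0,0]},
    {"trans":[-0.004,0,0]},
    {"trans":[-0.004,0,0]},
    {"trans":[-0.004,0,0]},
    {"trans":[-0.004,0,0]},
    {"trans":[-0.004,0,0]},
    {"trans":[-0.004,0,0]},
    {"trans":[-0.004,0,0]},
    {"trans":[-0.004,0,0]},
    {"trans":[-0.004,0,0]},
    {"trans":[-0.004,0,0]},
  ],
)

```text
time: 4.35
position: [0.5434, 0.0771, 0.1355]
tool_rot: [0.083, 0.997, -0.0, 0.0]
ft_force: [0.6, 0.5, -0.0]
grip_width: 0.0497
grip_force: 0.0
```

```bash
python3 s.py
python3 -c "
from h import *
c=cam('side'); cv2.imwrite('pics/side2.png',cv2.resize(c['img'][150:330,150:420,::-1],None,fx=2.5,fy=2.5))"
```

```text
t 4.35 pos [0.5434 0.0771 0.1355] bench -0.0357 -0.0028 tool y deg 80.5 tilt 0.03 F [ 0.6  0.5 -0. ]
```

View pics/side2.png

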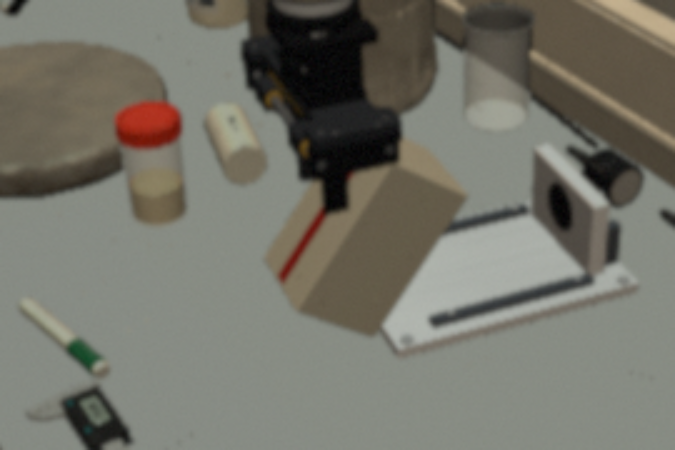

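The block is tilted about 35° over the edge, near its balance point. I'll keep going.

Emit:
shift_gripper(
  deltas=[
    {"trans":[-0.004,0,0]},
    {"trans":[-0.004,0,0]},
    {"trans":[-0.004,0,0]},
    {"trans":[-0.004,0,0]},
    {"trans":[-0.004,0,0]},
    {},
    {},
    {},
    {},
    {},
    {},
    {},
  ],
)

```text
time: 5.4
position: [0.5623, 0.074, 0.1356]
tool_rot: [0.083, 0.997, 0.0, -0.0]
ft_force: [0.1, 0.3, 0.6]
grip_width: 0.0499
grip_force: 0.0
```

```bash
python3 s.py
python3 -c "
from h import *
c=cam('side'); cv2.imwrite('pics/side3.png',cv2.resize(c['img'][150:330,150:420,::-1],None,fx=2.5,fy=2.5))"
```

```text
t 5.4 pos [0.5623 0.074  0.1356] bench -0.0164 -0.0028 tool y deg 80.5 tilt 0.01 F [0.1 0.3 0.6]
```

View pics/side3.png

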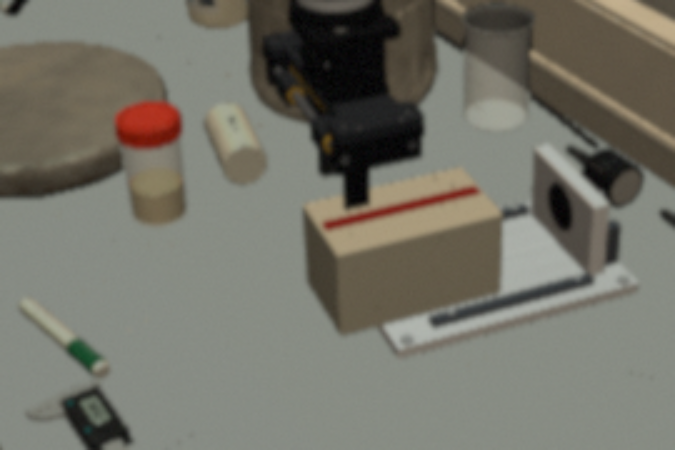

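The block lies on the bench with the stripe up and its foot a little before the edge. I'll retreat, measure and lower the fingers behind the foot.

Emit:
shift_gripper(
  deltas=[
    {"trans":[0.025,0,0]},
    {"trans":[0.03,0,0]},
    {"trans":[0.03,0,0]},
    {"trans":[0.015,0,0]},
    {"trans":[0,0,0.02]},
    {"trans":[0,0,0.03]},
    {"trans":[0,0,0.03]},
    {"trans":[0,0,0.005]},
    {},
  ],
)

```text
time: 6.2
position: [0.4625, 0.0904, 0.0492]
tool_rot: [0.083, 0.997, -0.0, -0.002]
ft_force: [-0.4, -0.1, -0.3]
grip_width: 0.0504
grip_force: 0.0
```

```bash
python3 s.py
```

Create m3.py:
```python
from h import *
c=cam('top'); im=c['img']; hsv=cv2.cvtColor(im,cv2.COLOR_RGB2HSV)
yaw=np.radians(-9.5); u=np.array([np.cos(yaw),np.sin(yaw)]); v=np.array([-u[1],u[0]])
m=((((hsv[...,0]<8)|(hsv[...,0]>172)))&(hsv[...,1]>110)).astype(np.uint8)*255
w=np.zeros_like(m); w[150:300,260:360]=m[150:300,260:360]
ys,xs=np.nonzero(w)
P=np.array([ray(c,a,b,.102)[:2]-[.579,.074] for a,b in zip(xs,ys)])@np.c_[u,v]
l=cv2.fitLine(np.float32(P),cv2.DIST_HUBER,0,.001,.001).ravel()
print('stripe n',len(P),'x',P[:,0].min(),P[:,0].max(),'y at mid',P[:,1].mean(),'angle deg',np.degrees(np.arctan(l[1]/l[0])))
a=cv2.resize(im[140:320,240:370,::-1],None,fx=3,fy=3); cv2.imwrite('pics/t.png',a)
```

```bash
python3 m3.py
```

```text
t 6.2 pos [0.4625 0.0904 0.0492] bench -0.1176 -0.003 tool y deg 80.5 tilt 0.26 F [-0.4 -0.1 -0.3]
stripe n 355 x -0.03509682795440926 0.1950665611115285 y at mid -0.0035718805639513213 angle deg 0.29212183
```

View pics/t.png

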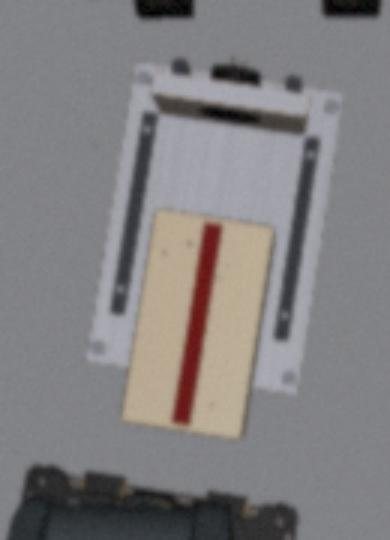

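First call: 4×0.015=0.06 → -0.0576; then 13×0.006=0.078 → +0.0204. Then 0.015 left slowly. In first call do 17 rows.

The block is straight to about 0.3° and centred to about 4 mm, with its foot at about (300,283) in the full image. Now I'll push it towards the stop.

Emit:
shift_gripper(
  deltas=[
    {"trans":[-0.015,0,0]},
    {"trans":[-0.015,0,0]},
    {"trans":[-0.015,0,0]},
    {"trans":[-0.015,0,0]},
    {"trans":[-0.006,0,0]},
    {"trans":[-0.006,0,0]},
    {"trans":[-0.006,0,0]},
    {"trans":[-0.006,0,0]},
    {"trans":[-0.006,0,0]},
    {"trans":[-0.006,0,0]},
    {"trans":[-0.006,0,0]},
    {"trans":[-0.006,0,0]},
    {"trans":[-0.006,0,0]},
    {"trans":[-0.006,0,0]},
    {"trans":[-0.006,0,0]},
    {"trans":[-0.006,0,0]},
    {"trans":[-0.006,0,0]},
    {},
  ],
)

```text
time: 7.75
position: [0.6023, 0.0672, 0.0507]
tool_rot: [0.083, 0.997, -0.0, 0.002]
ft_force: [0.4, -0.3, 0.6]
grip_width: 0.0501
grip_force: 0.0
```

```bash
python3 s.py; python3 m3.py
```

```text
t 7.75 pos [0.6023 0.0672 0.0507] bench 0.0241 -0.0029 tool y deg 80.49 tilt 0.19 F [ 0.4 -0.3  0.6]
stripe n 245 x 0.08553959142533171 0.18860150096947428 y at mid -0.004639765680268266 angle deg -0.008732998
```

Emit:
shift_gripper(
  deltas=[
    {"trans":[-0.003,0,0]},
    {"trans":[-0.003,0,0]},
    {"trans":[-0.003,0,0]},
    {"trans":[-0.002,0,0]},
  ],
)

```text
time: 8.13
position: [0.6103, 0.0658, 0.0504]
tool_rot: [0.083, 0.997, -0.0, -0.001]
ft_force: [-4.3, 0.3, 0.9]
grip_width: 0.0499
grip_force: 1.7
```

```bash
python3 s.py
```

```text
t 8.1333 pos [0.6103 0.0658 0.0504] bench 0.0322 -0.0029 tool y deg 80.51 tilt 0.09 F [-4.3  0.3  0.9]
```

Emit:
shift_gripper(
  deltas=[
    {"trans":[-0.002,0,0]},
    {},
  ],
)

```text
time: 8.3
position: [0.6102, 0.0658, 0.0501]
tool_rot: [0.083, 0.997, -0.0, -0.003]
ft_force: [-5.5, 1.0, 1.2]
grip_width: 0.0498
grip_force: 2.6
```

```bash
python3 s.py
```

```text
t 8.3 pos [0.6102 0.0658 0.0501] bench 0.0321 -0.003 tool y deg 80.53 tilt 0.35 F [-5.5  1.   1.2]
```

Emit:
shift_gripper(
  deltas=[
    {"trans":[-0.002,0,0]},
    {},
    {},
  ],
)

```text
time: 8.55
position: [0.61, 0.0658, 0.0498]
tool_rot: [0.082, 0.997, -0.0, -0.005]
ft_force: [-8.6, 0.8, 3.6]
grip_width: 0.0501
grip_force: 4.1
```

```bash
python3 s.py
```

```text
t 8.55 pos [0.61   0.0658 0.0498] bench 0.0319 -0.003 tool y deg 80.55 tilt 0.59 F [-8.6  0.8  3.6]
```

The TCP has stalled while the force rises, so the block is against the stop. I'll retreat and check.

Emit:
shift_gripper(
  deltas=[
    {"trans":[0.005,0,0]},
    {"trans":[0.015,0,0]},
    {"trans":[0.03,0,0]},
    {"trans":[0.03,0,0]},
    {"trans":[0.03,0,0]},
    {"trans":[0.03,0,0]},
    {},
    {},
  ],
)

```text
time: 9.22
position: [0.4759, 0.0886, 0.0508]
tool_rot: [0.082, 0.997, -0.0, 0.0]
ft_force: [0.6, -0.4, -0.3]
grip_width: 0.0499
grip_force: 0.0
```

```bash
python3 s.py; python3 m3.py
python3 -c "
from h import *
c=cam('side'); a=cv2.resize(c['img'][170:300,220:420,::-1],None,fx=2,fy=2); b=cv2.imread('pics/t.png')
o=np.zeros((540,800,3),np.uint8); o[:,:390]=b; o[:260,400:]=a; cv2.imwrite('pics/fin.png',o)"
```

```text
t 9.2167 pos [0.4759 0.0886 0.0508] bench -0.1041 -0.0027 tool y deg 80.54 tilt 0.03 F [ 0.6 -0.4 -0.3]
stripe n 346 x 0.04991489800429548 0.19714803033288517 y at mid -0.0046559001763392845 angle deg 0.19513027
```

View pics/fin.png

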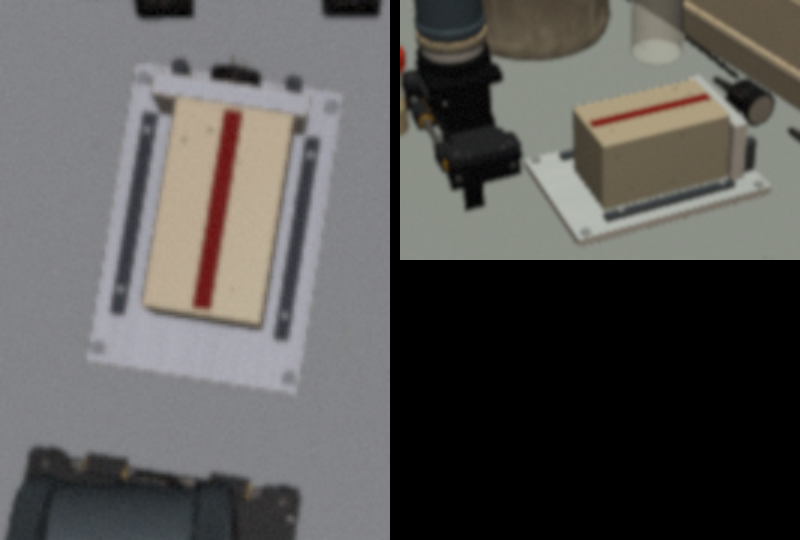

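The block lies between the rails with the stripe up. Its end is flush on the stop and the gripper is clear of it. Handing in.

```bash
python3 -c "
from h import *
print(hand_in())"
```

```text
the job is handed in; nothing more can be done
None
```

I tipped the block onto the bench with its red stripe up and pushed it against the end stop; it measured about 5 mm off centre and within 0.3° of straight. The gripper was clear and I handed the job in at about 9 s; no verdict was shown.

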